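Trace the arc of vials, seating each stopper

ROBOT

A 6-joint arm with a two-finger parallel gripper is mounted at the origin on the work surface. World frame = base frame: x ahead of the robot, y to its left, z up, the work surface at z = 0. Lengths are in m, angles in rad, forces in N, time in s.
With the tool pointing down it reaches from about 0.275 to 0.825 m from the base axis. Payload 4.9 kg.
Tool frame: the origin (TCP) lies midway between the tips of the shut fingers; the grasp point (between the pads) lies 19 mm behind it (grip_point_offset is the distance from the TCP to the grasp point, in m); z points along the fingers, x is the direction in which the jaws open and shut, and the axes are right-handed (so a half turn about z gives the same grasp; the last joint's range is limited). The gripper opens to 85 mm and grips with 20 to 120 N. Pads are 22 mm wide; open, the fingers measure 114 mm over their backs; the gripper's body (76 mm by 85 mm) begins 54 mm behind the grasp point. The pads swing forward as they close: fully open they stand 13 mm farther back than shut.
Start: joints at [1.118, 0.326, -0.193, 1.052, 0, 1.437], TCP at [0.172, 0.522, 0.231] pointing down, gripper open.
Joint ranges: [-2.65, 2.65], [-0.97, 1.79], [-1.3, 1.35], [-1.93, 2.1], [-1.47, 1.37], [-3.14, 3.14]. Speed limits (rad/s): [2.57, 2.57, 3.14, 3.14, 3.14, 3.14].

INTERFACE

Orientations are given as a rotation vector (axis times angle).
In Python, from cell import * gives the robot as it stands. Calls block until the motion is done:
- movep(position, orientation): joint-space move of the TCP to a pose.
- move_l(position, velocity=0.15, rot=None, until_force=None): straight line of the TCP; rot=None keeps the orientation; velocity is the mean speed in m/s. With until_force (N) it stops when the force on the tool has changed by that much, and returns True; else False.
- set_joints(angles): joint-space move.
- let_go() and grab(newtons=None): open the fingers fully, or close them until they stop; newtons is the grip in N (None keeps the last).
- sleep(seconds).
- ik(position, orientation): joint angles nearest the present ones, or None.
- get_state(): the state.
- grab_frame(name): name is "scene" or "top" or "wrist"; returns a dict with "img" (384x512x3 uint8, red, green, blue), "fx", "fy", "cx", "cy" (pixels), "cam_to_world" (4x4, takes a point from camera to world coordinates); the wrist camera has in their place "T_tool_cam" (4x4, takes a point from camera to tool coordinates, whose origin is the TCP and whose axes are the tool frame's). Camera axes: x right, y down, z forward; pixel columns grow to the right and rows downward; lengths in m; the calibration is good to about 2 mm. A picture is of the moment at which its call begins: read the wrist's pose just before it. There is no depth.
A pose or a line that the arm cannot do raises MotionError and nothing moves.
- sign_off(): hands the job in, once; it reports no verdict.
Trained networks look in the newest picture that a camera, given by its name, has taken for a name from the list of things; names that differ only in an ending like _2 or _b are one class to them, and where a whole thing is asked for, a point or a joint stands for the part that bears it (a point fixed in the world has none). Each returns a list of dicts, best first, with "score" (0 to 1); they miss things now and then, are a little off and sometimes report something else, mostly with a low value. They report only what shows in the picture. A call takes as long as a camera call. They do not tell look-alikes from the thing itself.
- spot_in(camera, name): "centre" ([column, row] in pixels, amid what is visible of it).
- silhouettes(camera, name): "mask" (384x512 bool, what is visible of it) and "centre" ([column, row] in pixels, amid what is visible of it).
- tip_of(camera, name): "centre" ([column, row] in pixels: a listed point, or the origin of a listed thing).
The state is a dict: "clock": time; "q": joint angles; "joint_velocities": joint speeds; "tau": joint torques, N m; "position": TCP position; "eef_rot": TCP orientation; "contact_force": force on the tool from outside, world axes, zero at the start; "wrist_torque": the same for the moment, N m; "finger_gap": opening from 0.0 (shut) to 1.0 (fully open).
Only numpy, scipy, OpenCV 4.12 (cv2) and the standard library are available. Lean on these libraries where they do the work, as an engineer would, in place of code of your own. Each camera call takes 0.05 s, during which the arm holds its last target.

TASK

Run the fingertips along the arc of six vials in the rack, from the end beside the conical flask to the other end, gently pressing each stopper fully home in turn. Do it in one pass: stay close above the row, raising the fingertips no more than about 3 cm over the stoppers, until the last one is home. Lift nothing, and leave the rack and everything else where it stands.

Things in the scene. Friction and masses are not known exactly. Their poses are not given: they have to be found in the camera images.
- rack: Loose heavy vial rack (1.6 kg): aluminium foot plate 100 x 220 x 8 mm, on it a white crescent block, top 32 mm up, with six amber vials, rims 56 mm up. Origin: centre of the plate's underside; y along the plate's long side, z up. Vials 34 mm apart on an arc of radius 155 mm centred at x -145 mm, y 0, bulging to +x; vial 1 at the -y end, 6 at the +y end.
- stopper1_top (a point): Centre of the flat top (16 mm across) of stopper 1, the grey push-in stopper with a 22 mm round head, 6 mm thick, in vial 1 (1 = -y end of the rack, 6 = +y end). The point moves with the stopper: 70 mm above the table when fully out, 62 mm when fully home (head 2 mm above the vial's rim).
- stopper1 (a joint): How far stopper 1 has been pushed in, straight down (m): 0 = standing 10 mm above the rim, 0.008 = fully home against its stop. It slides with about 3 N of friction plus light damping, and stays where it is left; all start between 0 and 0.002.
- stopper2_top (a point): Centre of the flat top (16 mm across) of stopper 2, the grey push-in stopper with a 22 mm round head, 6 mm thick, in vial 2 (1 = -y end of the rack, 6 = +y end). The point moves with the stopper: 70 mm above the table when fully out, 62 mm when fully home (head 2 mm above the vial's rim).
- stopper2 (a joint): How far stopper 2 has been pushed in, straight down (m): 0 = standing 10 mm above the rim, 0.008 = fully home against its stop. It slides with about 3 N of friction plus light damping, and stays where it is left; all start between 0 and 0.002.
- stopper3_top (a point): Centre of the flat top (16 mm across) of stopper 3, the grey push-in stopper with a 22 mm round head, 6 mm thick, in vial 3 (1 = -y end of the rack, 6 = +y end). The point moves with the stopper: 70 mm above the table when fully out, 62 mm when fully home (head 2 mm above the vial's rim).
- stopper3 (a joint): How far stopper 3 has been pushed in, straight down (m): 0 = standing 10 mm above the rim, 0.008 = fully home against its stop. It slides with about 3 N of friction plus light damping, and stays where it is left; all start between 0 and 0.002.
- stopper4_top (a point): Centre of the flat top (16 mm across) of stopper 4, the grey push-in stopper with a 22 mm round head, 6 mm thick, in vial 4 (1 = -y end of the rack, 6 = +y end). The point moves with the stopper: 70 mm above the table when fully out, 62 mm when fully home (head 2 mm above the vial's rim).
- stopper4 (a joint): How far stopper 4 has been pushed in, straight down (m): 0 = standing 10 mm above the rim, 0.008 = fully home against its stop. It slides with about 3 N of friction plus light damping, and stays where it is left; all start between 0 and 0.002.
- stopper5_top (a point): Centre of the flat top (16 mm across) of stopper 5, the grey push-in stopper with a 22 mm round head, 6 mm thick, in vial 5 (1 = -y end of the rack, 6 = +y end). The point moves with the stopper: 70 mm above the table when fully out, 62 mm when fully home (head 2 mm above the vial's rim).
- stopper5 (a joint): How far stopper 5 has been pushed in, straight down (m): 0 = standing 10 mm above the rim, 0.008 = fully home against its stop. It slides with about 3 N of friction plus light damping, and stays where it is left; all start between 0 and 0.002.
- stopper6_top (a point): Centre of the flat top (16 mm across) of stopper 6, the grey push-in stopper with a 22 mm round head, 6 mm thick, in vial 6 (1 = -y end of the rack, 6 = +y end). The point moves with the stopper: 70 mm above the table when fully out, 62 mm when fully home (head 2 mm above the vial's rim).
- stopper6 (a joint): How far stopper 6 has been pushed in, straight down (m): 0 = standing 10 mm above the rim, 0.008 = fully home against its stop. It slides with about 3 N of friction plus light damping, and stays where it is left; all start between 0 and 0.002.
- flask: Conical glass flask, 66 mm across the foot, narrowing to a 24 mm neck, with a grey plug in its mouth, 112 mm tall. Loose. It stands 165 mm from the rack's centre, off one end of the row: that end's vial is the first (the end vial about 85 mm from it; the other end is over 230 mm away). Origin at the centre of its underside.
- beaker: Loose bystander, to be left alone. Origin at the centre of its underside. Straight open glass beaker, 64 mm across, 85 mm tall, standing off the other end of the row.
- jar: Loose bystander, to be left alone. Origin at the centre of its underside. Small amber jar with a white lid, 34 mm across, 55 mm tall, behind the bulge of the arc.
- dish: Loose bystander, to be left alone. Origin at the centre of its underside. Flat round glass dish, 56 mm across, 13 mm tall, on the hollow side of the arc.
- reagent_b: Loose bystander, to be left alone. Origin at the centre of its underside. Amber reagent bottle, 60 mm across, 140 mm tall, at the far side of the bench.
- spatula: Loose bystander, to be left alone. Thin steel laboratory spatula 165 mm long, 14 mm wide at its blade and 5 mm thick, lying flat off to the left. Its own x axis runs along it.
Mind the look-alikes: they are no part of the job. Leave any blue or yellow look-alike of the rack alone.

How it is judged:
By the outcome, as a careful person would: the job done as asked, in the order asked, and still so for the second after the job is handed in, with the robot touching nothing.
It also fails if it takes over 48 s, if anything falls off the work surface, if the arm or the gripper's body presses on something with over 40 N, if the wrist force passes 120 N, or if a joint passes its speed limit or range.

## Working session

There is one attempt and no reset: what is moved stays moved. The work goes in short steps, each a Python script; the robot and the scene stay as the last script left them, time stands still between calls to the robot, and variables do not carry over. Pictures are saved under pics/ and viewed, and the job is handed in when it is done.

```bash
mkdir -p pics; ls
python3 - <<'E'
from cell import *
import cv2
s=get_state(); print(s['clock'],s['position'],s['eef_rot'],s['finger_gap'],s['contact_force'])
for c in("scene","top","wrist"):
    f=grab_frame(c); cv2.imwrite(f"pics/a_{c}.png",f["img"][:,:,::-1])
    print(c,f["fx"],f["fy"],f["cx"],f["cy"],(f.get("cam_to_world") if c!="wrist" else f["T_tool_cam"]))
E
```

```text
pics
0.0 [0.17213275 0.52174653 0.23050715] [ 2.54523577e+00  1.84016718e+00 -2.42043498e-03] 1.0020619225215883 [ 0.31981277  0.26275205 -1.04516984]
scene 424.7784690971639 424.7784690971639 256.40312991942614 188.2074455167437 [[ 0.71074984  0.47157632 -0.52196786  1.12854359]
 [ 0.70326514 -0.49312368  0.51210075 -0.48499419]
 [-0.01590013 -0.73105732 -0.68213076  0.83760388]
 [ 0.          0.          0.          1.        ]]
top 384.4906456581073 384.4906456581073 252.23059560710007 188.5932702736484 [[ 0.01405845 -0.99754117  0.06865838  0.49869672]
 [-0.9998888  -0.01436672 -0.00399815  0.09465864]
 [ 0.00497472 -0.06859453 -0.99763222  1.04737454]
 [ 0.          0.          0.          1.        ]]
wrist 325.51613245721893 325.51613245721893 253.1258178715286 194.91554313644144 [[ 9.99999769e-01  6.25354012e-04 -2.66141726e-04  6.57811392e-05]
 [-5.31596521e-04  9.63699434e-01  2.66988986e-01 -6.77920115e-02]
 [ 4.23443264e-04 -2.66988782e-01  9.63699544e-01 -1.41242881e-01]
 [ 0.00000000e+00  0.00000000e+00  0.00000000e+00  1.00000000e+00]]
```

View pics/a_top.png

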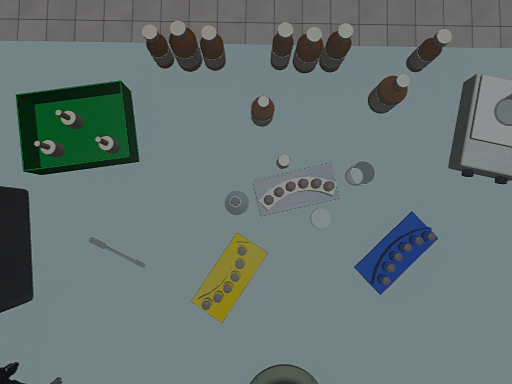

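View pics/a_scene.png

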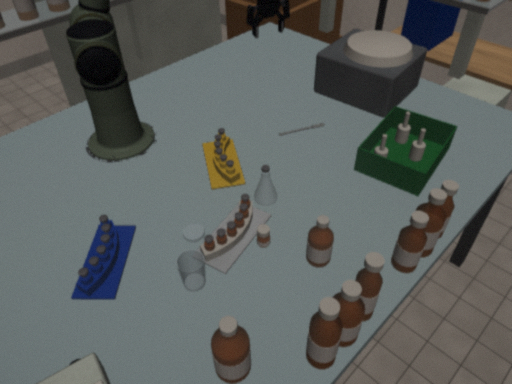

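The top view shows three racks: white at about (296,188), yellow at (230,278) and blue at (397,252). The white one is the real rack: white block on an aluminium plate, with the flask at (236,202) off its left (+y) end, the beaker at (360,174), the jar at (284,160) and the dish at (320,218). I'll confirm this in a crop and run the networks.

Run:
```python
from cell import *
import cv2
for cam in ("top","scene"):
    f=grab_frame(cam)
    for n in ["stopper1_top","stopper6_top","rack","flask"]:
        r=tip_of(cam,n); print(cam,n,[(round(d['score'],2),[round(float(v),1) for v in d['centre']]) for d in r][:20])
    if cam=="top":
        c=f["img"][140:240,210:390,::-1]; cv2.imwrite("pics/crop_top.png",cv2.resize(c,None,fx=4.4,fy=4.4,interpolation=cv2.INTER_CUBIC))
print(get_state()['clock'])
```

```text
top stopper1_top [(0.56, [432.4, 234.5]), (0.48, [206.8, 307.3]), (0.47, [327.1, 184.1])]
top stopper6_top [(0.57, [383.8, 282.6]), (0.49, [240.7, 251.0]), (0.48, [267.4, 199.8])]
top rack [(0.9, [395.3, 251.8]), (0.82, [293.6, 188.9]), (0.61, [227.9, 276.2]), (0.6, [235.4, 202.9]), (0.29, [317.4, 183.6])]
top flask [(0.62, [233.9, 201.4])]
scene stopper1_top [(0.59, [222.4, 128.7]), (0.41, [80.3, 268.4])]
scene stopper6_top [(0.61, [230.3, 162.0]), (0.5, [245.8, 201.1]), (0.39, [102.6, 211.4])]
scene rack [(0.81, [106.3, 260.8]), (0.74, [230.8, 236.0]), (0.65, [222.3, 162.0])]
scene flask [(0.9, [267.8, 197.3])]
0.65
```

View pics/crop_top.png

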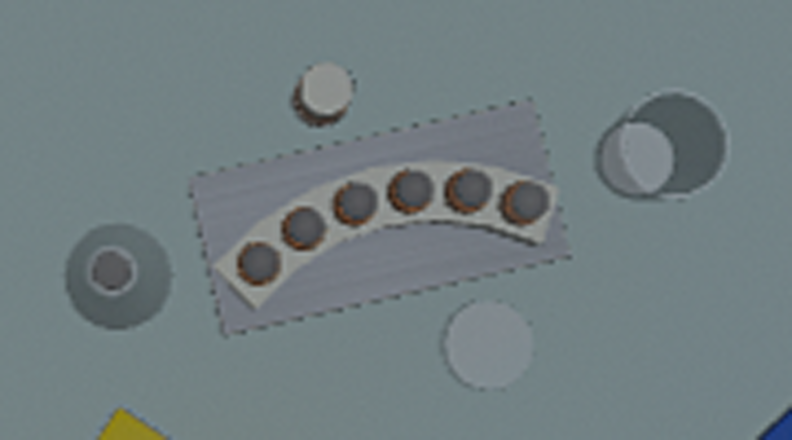

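The enlarged crop confirms the white rack on its aluminium plate. Flask is at its left (+y) end, beaker at the right, jar behind the bulge and dish on the hollow side. The order is therefore 6→1, with stopper 6 at about (268.6,199.5) and stopper 1 at about (329,185.5). I'll fit a rough pose and move the wrist camera over it.

```bash
cat > h.py <<'E'
import numpy as np, cv2
from scipy.optimize import least_squares
from scipy.spatial.transform import Rotation as R
a0=2*np.arcsin(17/155.)
ang=(np.arange(6)-2.5)*a0
VL=np.c_[-0.145+0.155*np.cos(ang),0.155*np.sin(ang)]  # vial1..6 rack xy
def ray(f,px,T):
    d=np.array([(px[0]-f["cx"])/f["fx"],(px[1]-f["cy"])/f["fy"],1.0])
    return T[:3,3],T[:3,:3]@d
def at_z(f,px,z,T=None):
    T=f["cam_to_world"] if T is None else T
    o,d=ray(f,px,T); return o+d*(z-o[2])/d[2]
def fit(xy,idx):
    def place(p): c,s=np.cos(p[2]),np.sin(p[2]); return VL[idx]@np.array([[c,s],[-s,c]])+p[:2]
    r=least_squares(lambda p:(place(p)-xy).ravel(),[*xy.mean(0),0.2]); return r.x,(place(r.x)-xy)
def world(p):
    c,s=np.cos(p[2]),np.sin(p[2]); return VL@np.array([[c,s],[-s,c]])+p[:2]
def toolrot(yaw): # tool x at yaw, z down
    x=np.array([np.cos(yaw),np.sin(yaw),0]);z=np.array([0,0,-1.]);return R.from_matrix(np.c_[x,np.cross(z,x),z])
def wristT(f,s):
    T=np.eye(4);T[:3,:3]=R.from_rotvec(s["eef_rot"]).as_matrix();T[:3,3]=s["position"];return T@f["T_tool_cam"]
E
python3 - <<'E'
from cell import *
from h import *
f=grab_frame("top")
c=np.array([[523,200],[469,190],[410,190],[356,202],[303,228],[258,262]])/4.4+[210,140]
xy=np.array([at_z(f,p,0.069)[:2] for p in c]); p,r=fit(xy,np.arange(6)); print(p,np.round(r*1000,1))
print(np.round(world(p),4), 'flask',at_z(f,(236,206),0)[:2])
for yaw in (p[2],p[2]+np.pi):
    Rt=toolrot(yaw); print(yaw,ik(np.array([*(p[:2]+0.05*Rt.as_matrix()[:2,1]),0.22]),Rt.as_rotvec()))
    for q in world(p): print(np.round(ik(np.array([*q,0.08]),Rt.as_rotvec()),2))
E
```

```text
[ 0.56945836 -0.02554117  0.24190854] [[-0.5 -2.3]
 [ 0.8 -0.4]
 [ 0.6 -0.6]
 [-0.1  1. ]
 [ 0.3  0.9]
 [-1.1  1.4]]
[[ 0.5764 -0.1072]
 [ 0.5831 -0.0739]
 [ 0.5823 -0.0399]
 [ 0.5742 -0.0069]
 [ 0.559   0.0236]
 [ 0.5376  0.05  ]] flask [0.52266314 0.13396076]
0.2419085380175035 [-0.25263509  0.40035507 -0.11250931  1.05793195  0.          1.0762527 ]
[-0.31  0.53 -0.29  0.75  0.    1.02]
[-0.25  0.53 -0.29  0.75  0.    1.08]
[-0.19  0.53 -0.3   0.74  0.    1.13]
[-0.14  0.51 -0.33  0.73  0.    1.19]
[-0.09  0.49 -0.37  0.71  0.    1.24]
[-0.04  0.46 -0.42  0.69  0.    1.28]
3.3835011916072966 [-0.09105691  0.34844633 -0.19013416  1.03221583  0.         -1.90376177]
[-0.31  0.53 -0.29  0.75  0.   -2.12]
[-0.25  0.53 -0.29  0.75  0.   -2.06]
[-0.19  0.53 -0.3   0.74  0.   -2.01]
[-0.14  0.51 -0.33  0.73  0.   -1.95]
[-0.09  0.49 -0.37  0.71  0.   -1.9 ]
[-0.04  0.46 -0.42  0.69  0.   -1.86]
```

Run:
```python
from cell import *
from h import *
p=np.array([0.5695,-0.0255,0.2419]); Rt=toolrot(p[2])
grab(20)
movep(np.array([*(p[:2]+0.055*Rt.as_matrix()[:2,1]),0.22]),Rt.as_rotvec())
sleep(0.3)
s=get_state(); f=grab_frame("wrist"); T=wristT(f,s)
cv2.imwrite("pics/w1.png",cv2.resize(f["img"][:,:,::-1],(768,576),interpolation=cv2.INTER_CUBIC))
print(s['clock'],s['position'],s['finger_gap'],s['contact_force'])
for i in range(1,7):
    r=tip_of("wrist",f"stopper{i}_top"); print(i,[(round(d['score'],2),np.round(d['centre'],1)) for d in r][:6])
    X=np.linalg.inv(T)@np.array([*world(p)[i-1],0.069,1]); print('  pred',f["fx"]*X[0]/X[2]+f["cx"],f["fy"]*X[1]/X[2]+f["cy"])
```

```text
4.3417 [ 0.58270447 -0.07851962  0.2200099 ] 0.00314416283016841 [ 1.14494658  0.34668152 -0.71847427]
1 [(0.57, array([241. , 207.6]))]
  pred 239.5423021523306 208.1859039780586
2 [(0.63, array([255.5, 178. ]))]
  pred 254.98587575687367 176.23559498015618
3 [(0.65, array([263.3, 138.1])), (0.45, array([240.4, 205.7]))]
  pred 263.41675499059255 139.73814243709165
4 [(0.69, array([267.9,  97.2])), (0.62, array([ 37.1, 322.6]))]
  pred 263.795655584683 99.94038558977486
5 [(0.85, array([258.5,  62. ])), (0.61, array([  7.7, 300.7]))]
  pred 255.30925122262803 58.52420034211377
6 [(0.59, array([238.5,  22.3]))]
  pred 237.54627726012993 17.618811469212773
```

View pics/w1.png

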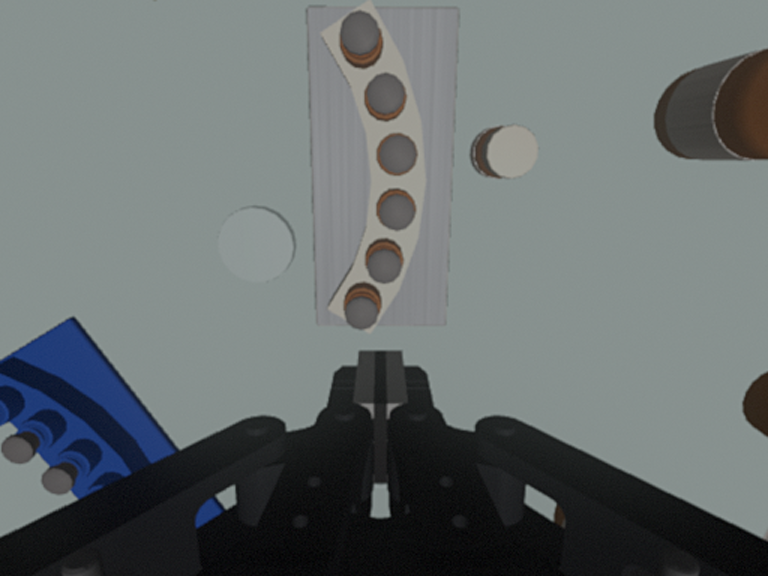

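The wrist view shows all six stoppers of the white rack. In 512-px coordinates they run from 6 at about (240,22) to 1 at about (241,208), and they match the predictions within a few px. I'll refine with both the network and the picture readings.

Run:
```python
from cell import *
from h import *
s=get_state(); f=grab_frame("wrist"); T=wristT(f,s)
eye=np.array([[361,313],[384,265],[396,210],[397,154],[385,94],[360,34]])/1.5
res={}
net=[]
sil=[]
for i in range(1,7):
    r=[d for d in tip_of("wrist",f"stopper{i}_top") if np.hypot(*(np.array(d['centre'])-eye[i-1]))<12]
    net.append(r[0]['centre'] if r else [np.nan]*2)
net=np.array(net,float)
g=f["img"].astype(int); sat=g.max(2)-g.min(2); v=g.mean(2)
# grey dark heads: refine centroid near the eye pt
seg=[]
for e in eye:
    x,y=np.round(e).astype(int); m=np.zeros(v.shape,bool); y0=max(0,y-16)
    m[y0:y+17,x-16:x+17]=True; m&=(sat<22)&(v<125)
    n,l,st,ce=cv2.connectedComponentsWithStats(m.astype(np.uint8)); k=l[y,x]
    seg.append(ce[k] if k else [np.nan]*2); print(k,st[k], v[y,x],sat[y,x])
seg=np.array(seg)
for n,c in (("eye",eye),("net",net),("seg",seg)):
    ok=np.where(~np.isnan(c[:,0]))[0]
    xy=np.array([at_z(f,q,0.0688,T)[:2] for q in c[ok]]); p,r=fit(xy,ok); print(n,np.round(c,1).tolist(),p,np.round(r*1000,1).tolist())
    print(np.round(world(p),4).tolist())
tc=[]
ft=grab_frame("top")
pe=np.array([[523,200],[469,190],[410,190],[356,202],[303,228],[258,262]])/4.4+[210,140]
for i in range(1,7):
    r=[d for d in tip_of("top",f"stopper{i}_top") if np.hypot(*(np.array(d['centre'])-pe[i-1]))<8]; print(i,[d['centre'] for d in r])
    tc.append(r[0]['centre'] if r else [np.nan]*2)
tc=np.array(tc,float); ok=np.where(~np.isnan(tc[:,0]))[0]
xy=np.array([at_z(ft,q,0.0688)[:2] for q in tc[ok]]); p,r=fit(xy,ok); print('top',p,np.round(r*1000,1).tolist())
```

```text
4 [225 197  28  23 405] 97.66666666666667 2
3 [244 166  25  23 415] 100.33333333333333 3
3 [253 129  25  24 450] 99.0 3
2 [253  89  26  26 496] 99.33333333333333 3
1 [244  48  27  28 550] 98.66666666666667 2
1 [226   7  27  29 615] 97.0 2
eye [[240.7, 208.7], [256.0, 176.7], [264.0, 140.0], [264.7, 102.7], [256.7, 62.7], [240.0, 22.7]] [ 0.57096649 -0.02732528  0.23747413] [[-0.0, -1.2], [0.3, -1.3], [0.8, -1.4], [0.2, 0.6], [-0.3, 1.4], [-1.0, 1.8]]
[[0.5776, -0.109], [0.5844, -0.0757], [0.5838, -0.0417], [0.5758, -0.0087], [0.5608, 0.0218], [0.5395, 0.0483]]
net [[239.0, 208.2], [255.1, 174.6], [263.2, 135.7], [264.0, 101.2], [261.1, 63.0], [237.0, 22.7]] [ 0.57028652 -0.02627637  0.23138494] [[0.4, -0.2], [0.5, -2.0], [1.7, -3.9], [0.5, 0.5], [-4.3, 1.9], [1.1, 3.6]]
[[0.5764, -0.108], [0.5834, -0.0747], [0.583, -0.0407], [0.5752, -0.0077], [0.5604, 0.0229], [0.5392, 0.0496]]
seg [[240.4, 208.2], [255.9, 176.7], [264.3, 140.8], [265.3, 101.6], [256.8, 61.2], [239.3, 20.8]] [ 0.57086457 -0.02680819  0.23705635] [[0.2, -1.1], [0.2, -0.7], [0.2, -0.2], [-0.2, 0.1], [-0.2, 0.8], [-0.2, 1.1]]
[[0.5774, -0.1085], [0.5843, -0.0752], [0.5837, -0.0412], [0.5757, -0.0082], [0.5607, 0.0224], [0.5394, 0.0489]]
1 [[327.3, 186.1]]
2 [[315.9, 187.2]]
3 [[302.6, 180.0]]
4 [[292.5, 184.1]]
5 [[280.7, 190.6]]
6 [[265.8, 199.7]]
top [ 0.57006032 -0.02463123  0.19592017] [[-1.9, -5.6], [9.5, -1.7], [-7.7, -1.8], [-3.4, 5.8], [-0.0, 6.9], [3.5, -3.5]]
```

The segmentation fit agrees to about 1 mm and gives p=(0.5709,-0.0266,0.237). Next I press stopper 6, the one beside the flask, and check it.

```bash
cat >> h.py <<'E'
P=np.array([0.5709,-0.0266,0.237]); RV=toolrot(P[2]).as_rotvec(); W=world(P)
ZT=0.080
def press(c,i):
    x,y=W[i-1]
    hit=c.move_l([x,y,0.0610],velocity=0.025,until_force=12)
    s=c.get_state(); print(i,'hit',hit,'z',np.round(s['position'],4),'F',np.round(s['contact_force'],1),round(s['clock'],2))
    if s['position'][2]>0.0632:
        hit=c.move_l([x,y,0.0610],velocity=0.02,until_force=15); s=c.get_state(); print('  again',hit,s['position'][2],np.round(s['contact_force'],1))
    c.move_l([x,y,ZT],velocity=0.06)
    return s['position'][2]
E
python3 - <<'E'
import cell as c
from h import *
x,y=W[5]
c.movep(np.array([x,y,0.14]),RV); c.move_l([x,y,0.082],velocity=0.12)
print(c.get_state()['clock'],np.round(c.get_state()['contact_force'],1))
print(press(c,6))
f=c.grab_frame("scene"); cv2.imwrite("pics/s1.png",cv2.resize(f["img"][150:290,150:330,::-1],None,fx=4,fy=4,interpolation=cv2.INTER_CUBIC))
E
```

```text
6.7 [ 0.1 -0.4 -0.1]
6 hit True z [0.5396 0.0492 0.062 ] F [-0.5 -0.6  6. ] 7.49
0.062003012720276064
```

View pics/s1.png

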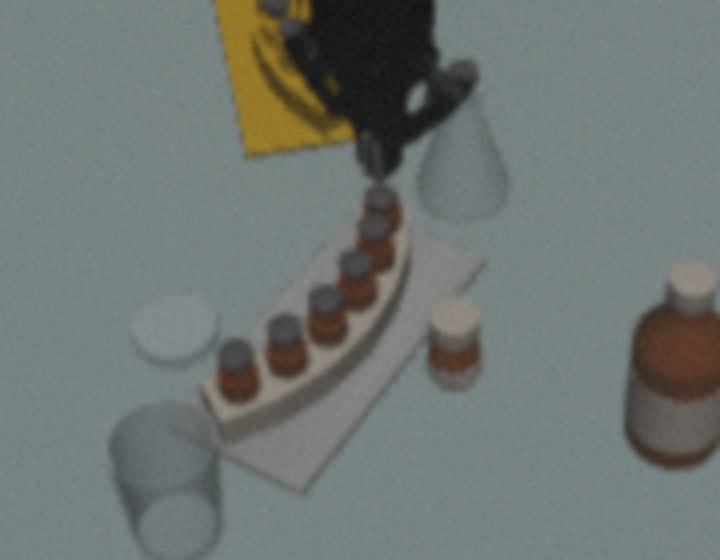

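Stopper 6 stopped at z=0.0620, which is its home height. The picture shows the shut tip above stopper 6 and the flask upright. On to 5→1.

Run:
```python
import cell as c
from h import *
for i in (5,4,3,2,1):
    c.move_l([*W[i-1],ZT],velocity=0.08); press(c,i)
print(c.get_state()['clock'])
f=c.grab_frame("scene"); cv2.imwrite("pics/s2.png",cv2.resize(f["img"][150:290,150:330,::-1],None,fx=4,fy=4,interpolation=cv2.INTER_CUBIC))
```

```text
5 hit True z [0.5607 0.0228 0.062 ] F [-1.1  0.2  5.6] 9.29
4 hit True z [ 0.5758 -0.0077  0.0621] F [-0.7  0.1  5.7] 11.04
3 hit True z [ 0.5837 -0.0407  0.062 ] F [-0.9  0.6  5.2] 12.79
2 hit True z [ 0.5844 -0.0747  0.062 ] F [-1.5  0.1  5.9] 14.54
1 hit True z [ 0.5776 -0.108   0.0621] F [-1.2  0.1  5.7] 16.29
16.75
```

View pics/s2.png

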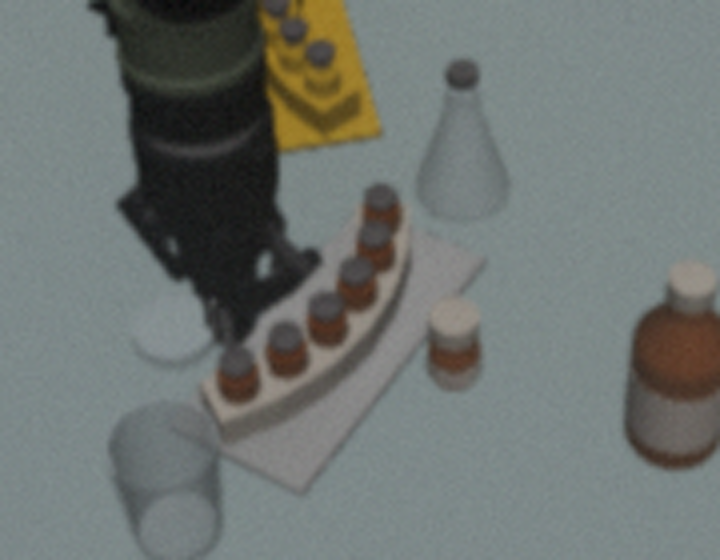

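All six stopped at 62.0–62.1 mm, and nothing has shifted in the picture. I'll retreat straight up and take a last look.

Run:
```python
import cell as c
from h import *
c.move_l([*W[0],0.22],velocity=0.12); 
Rt=toolrot(P[2]); c.movep(np.array([*(np.array([0.5695,-0.0255])+0.055*toolrot(0.2419).as_matrix()[:2,1]),0.22]),toolrot(0.2419).as_rotvec()); c.sleep(0.3)
f=c.grab_frame("wrist"); im=cv2.resize(f["img"][:,:,::-1],(768,576),interpolation=cv2.INTER_CUBIC)
cv2.imwrite("pics/w2.png",im)
d=cv2.absdiff(im,cv2.imread("pics/w1.png")).max(2); print((d>40).sum()); 
s=c.get_state(); print(s['clock'],s['contact_force'])
```

```text
1596
18.7167 [-0.68966214 -0.55558132 -0.24003242]
```

View pics/w2.png

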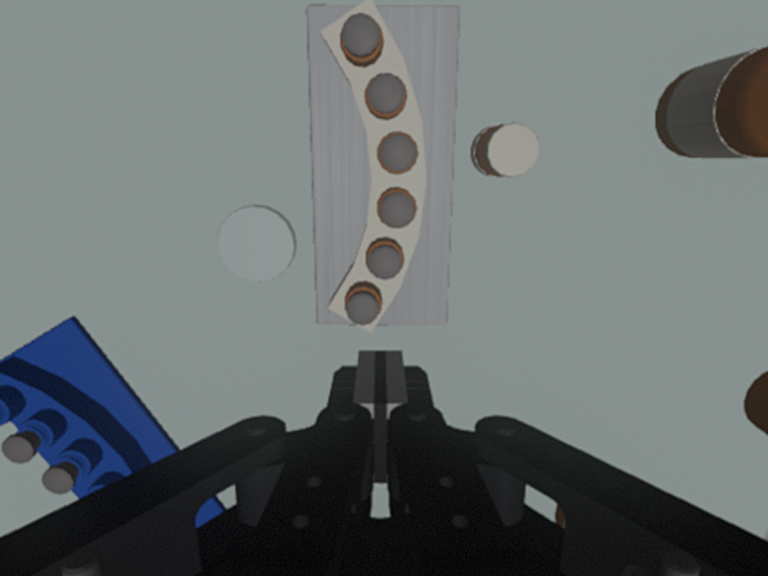

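The wrist view shows the rack, jar and dish at the same pixels as before, with the stoppers lower on their vials. Stopper 1 is now at about (362,307) in the enlarged picture, down from (361,313). I'm handing the job in.

```bash
python3 -c "
from cell import *
print(sign_off())"
```

```text
the job is handed in; nothing more can be done
None
```

I pressed all six stoppers of the white rack home in one pass with the fingers shut, going from vial 6 (beside the flask) to vial 1. Between stoppers the fingertips travelled at z = 80 mm, about 1–2 cm above the stoppers. The robot's clock read about 18.7 s just before I handed the job in.

- **Stoppers:** each press stopped on the 12 N force limit, with the tip at 62.0–62.1 mm. Fully home is 62 mm.
- **Surroundings:** the last wrist view showed the rack, jar and dish where they were before. The last scene picture, taken before I lifted away, showed the flask and beaker standing in place.
- **Disagreements:** the networks' stopper points disagreed with the rack fit, by up to about 4 mm in the wrist view and 10 mm in the top view. I used the fit to the stopper heads picked out in the wrist picture instead, which agreed to about 1 mm.

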